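# Press the cap onto a device on the arbor press

### The job

A device stands in the nest of the press slide with its cap only half on. With your fingertips, push the slide all the way in under the ram until it is home against its stop; then push the press lever down to the bottom so that the ram seats the cap fully, and let the lever come back up. Leave the device standing in its nest without touching or lifting it, and disturb nothing else on the bench.

Things in the scene. Friction and masses are not known exactly. Their poses are not given: they have to be found in the camera images.
- press: Green bench arbor press, fixed: base 205 x 160 x 22 mm, steel column at the rear, head 95 mm deep x 80 mm wide from 175 to 270 mm above the bench, ram with a white nylon nose (its face 146 mm above the bench when up); column and ram reach 376 mm. Origin: on the bench under the ram's axis; x points from the front (operator's side) to the rear column, y to the left, z up.
- slide (a joint): Travel (m) of the slide on its aluminium rail (46 mm wide, top 36 mm above the bench, along press y under the ram and out to 275 mm on the right, -y): 0 = home under the ram, against the fixed stop; grows as the slide is further out to the right, at most 0.12 (the loading position, where it starts). Friction about 3 N, light damping; it stays where it is left.
- slide_push (a point): Centre line of the outer (right-hand) face of the slide's upright aluminium end plate, 71 mm above the bench. The plate is 66 mm wide (press x), 10 mm thick, 36 to 96 mm above the bench, and faces press -y: push it towards press +y. When home this face is 130 mm right of the ram's axis. Axes as the press.
- slide_nest (a point): Centre of the floor of the white nest on the slide, 46 mm above the bench, 130 mm inward of slide_push. Nest walls are 24 mm high, 9 mm thick. Axes as the press.
- device: The device: upright grey block 25 mm (x) x 40 mm (y) x 70 mm tall, loose in the nest pocket (about 1 mm play), origin at the centre of its underside. With the proud cap it is 90 mm tall.
- cap (a joint): How far the black cap has been pressed onto the device: 0 = 6 mm proud (start), 0.006 m = fully seated. It is a tight fit (about 30 N at the ram) and stays where it is pressed.
- lever (a joint): Angle of the press lever: 0 = up (rest), grows as it is pushed down, to its bottom stop at 0.84 rad. The ram moves 20 mm per rad: it meets the cap at about 0.5 rad and has seated it fully at about 0.82 rad. About 2 to 4 N at the grip to move it, 5 to 8 N while the cap goes on, then hard against the stop. A return spring brings lever and ram back up when let go.
- lever_pivot (a point): Point of the lever's horizontal turning axis (along press y), in the lever's own plane, 80 mm left of the ram's axis, 30 mm behind it, 220 mm above the bench.
- lever_grip (a point): Point on the axis of the lever's black rubber grip (24 mm thick, from 80 to 175 mm from the pivot), 140 mm from the pivot. The lever points to the front (press -x), 32 degrees above level when up and 16 degrees below level at the bottom stop; push down on top of the grip, following its arc about lever_pivot.
- tray: Blue open tray, 260 x 190 x 35 mm, on the bench to the left, holding three finished devices. Origin at the centre of its underside.
- finished0: Finished device standing in the tray, 25 x 40 x 84 mm. Origin at the centre of its underside.
- finished1: Finished device standing in the tray, 25 x 40 x 84 mm. Origin at the centre of its underside.
- finished2: Finished device standing in the tray, 25 x 40 x 84 mm. Origin at the centre of its underside.
- screwdriver: Screwdriver lying on the bench in front of the press, about 200 mm long. Origin at its middle, on the bench.
- bottle: White bottle, 56 mm diameter, 130 mm tall, at the far left, behind the tray. Origin at the centre of its underside.

How it is judged:
By the outcome, as a careful person would: the job done as asked, in the order asked, and still so for the second after the job is handed in, with the robot touching nothing.
It also fails if it takes over 58 s, if anything falls off the work surface, if the arm or the gripper's body presses on something with over 40 N, if the wrist force passes 120 N, or if a joint passes its speed limit or range.

### The arm

A 6-joint arm with a two-finger parallel gripper is mounted at the origin on the work surface. World frame = base frame: x ahead of the robot, y to its left, z up, the work surface at z = 0. Lengths are in m, angles in rad, forces in N, time in s.
With the tool pointing down it reaches from about 0.375 to 0.9 m from the base axis. Payload 3.1 kg.
Tool frame: the origin (TCP) lies on the centre line of the jaws, within the pads' length; the fingertips stand 19 mm ahead of it and the grasp point (between the pads) is the TCP; z points along the fingers, y is the line along which they close (so a half turn about z gives the same grasp; the last joint's range is limited). The gripper opens to 85 mm and grips with 20 to 120 N. Pads are 22 mm wide; open, the fingers measure 114 mm over their backs; the gripper's body (76 mm by 85 mm) begins 54 mm behind the grasp point. The pads swing forward as they close: fully open they stand 13 mm farther back than shut.
Start: joints at [1.081, 0.527, 1.433, -0, 1.181, -0.178], TCP at [0.192, 0.595, 0.25] pointing down, gripper open.
Joint ranges: [-3.08, 3.08], [-0.75, 2.2], [0.22, 2.44], [-1.43, 4.57], [0, 2.65], [-2.85, 2.85]. Speed limits (rad/s): [2.79, 2.79, 3.14, 3.14, 3.14, 3.14].

### API

Orientations are given as a unit quaternion [x, y, z, w].
In Python, from station import manip, cams, sign_off gives the robot as it stands.
- The arm moves only by the tool carry_out, never from a script. Its argument "targets" is a list that holds one entry, the list of rows, each a list of 7 numbers: the shift along the tool's x, y, z in cm, then the turn, a rotation vector about the tool's x, y, z in degrees, then the finger opening in cm, from 0 to 8.54. A call has 1 to 12 rows; each row is the pose to reach, as a shift and turn from the pose commanded when the call began, along the tool's axes at that moment; what a row does not reach only later rows make up. A row lasts 1/12 s, in which the tool goes at most 41.7 mm and 7.16 degrees, less where a joint would pass 70% of its speed; a pose out of reach is approached as far as the arm can. A call with a gripper value outside its range is refused whole. The fingers move at their own pace and stop on an object; "force" is the grip in N (left out, the last holds). Time passes only in rows, so rows that repeat a pose let the fingers close. It gives the time, the measured TCP pose, the force, the opening and the grip force at its end, in the units of the state.
- manip.sense(): the state, without advancing time (a new reading comes with each control period).
- cams.snapshot(name): name is "side" or "top"; returns the picture (400x640x3 uint8, red, green, blue); there is no depth.
- cams.camera_info(name): a dict with "K" (3x3 intrinsics, pixels), "T" (4x4, takes a point from camera to world coordinates). Camera axes: x right, y down, z forward; pixel columns grow to the right and rows downward; lengths in m; the calibration is good to about 2 mm. A picture is of the moment at which its call begins. camera_info takes no time and is no camera call.
- sign_off(): hands the job in; it is judged then, once.
The state is a dict: "t": time; "q": joint angles; "qd": joint speeds; "tau": joint torques, N m; "tcp_pos": TCP position; "tool_rot": TCP orientation; "force": force on the tool from outside, world axes, zero at the start; "ft_torque": the same for the moment, N m; "finger_gap": opening from 0.0 (shut) to 1.0 (fully open); "gripper_force": force on a finger pad.
Only numpy, scipy, OpenCV 4.12 (cv2) and the standard library are available. Lean on these libraries where they do the work, as an engineer would, in place of code of your own. Each camera call takes 0.05 s, during which the arm holds its last target. There are 200 camera calls.

## Working session

There is one attempt and no reset: what is moved stays moved. The work goes in short steps, Python scripts to look and compute and a tool call to move; the robot and the scene stay as the last step left them, time stands still between calls to the robot, and variables do not carry over. Pictures are saved under pics/ and viewed, at most 10 in all, crops included, and the job is handed in when it is done.

Besides the shell and the picture viewer there is one more tool, called after "Call:" as name(argument=value, ...), one argument or row to a line, values as JSON. carry_out: Moves the arm, as the interface text tells. Its arguments: {"type":"object","properties":{"targets":{"type":"array"},"force":{"type":"number"}},"required":["targets"]}

```bash
mkdir -p pics; python3 - <<'E'
from station import manip,cams
import cv2,numpy as np
np.set_printoptions(precision=4,suppress=True)
for n in("side","top"):
    cv2.imwrite(f"pics/{n}0.png",cams.snapshot(n)[:,:,::-1]); c=cams.camera_info(n); print(n,np.array(c["K"]),np.array(c["T"]))
s=manip.sense(); print(s["t"],s["tcp_pos"],s["tool_rot"],s["force"])
E
```

```text
side [[407.345    0.     327.1081]
 [  0.     407.345  191.7727]
 [  0.       0.       1.    ]] [[-0.2633  0.7656 -0.5869  1.0481]
 [ 0.9647  0.2123 -0.1558  0.3266]
 [ 0.0054 -0.6072 -0.7945  0.8518]
 [ 0.      0.      0.      1.    ]]
top [[493.0467   0.     314.5385]
 [  0.     493.0467 195.0969]
 [  0.       0.       1.    ]] [[ 0.0088 -0.995   0.0998  0.4565]
 [-0.9998 -0.0072  0.0158  0.1892]
 [-0.015  -0.0999 -0.9949  1.2547]
 [ 0.      0.      0.      1.    ]]
0.1 [0.1914 0.5943 0.2494] [ 0.1552  0.9879 -0.0009 -0.0003] [-0.5306  0.0936 -0.2794]
```

View pics/side0.png

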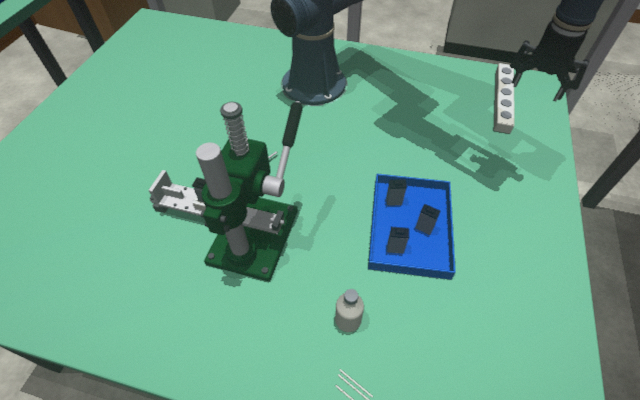

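View pics/top0.png

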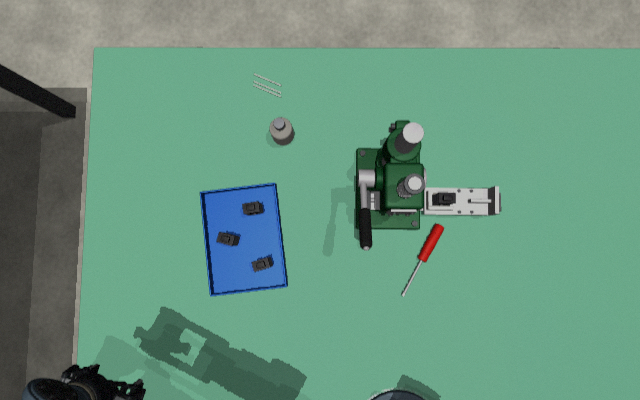

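The side view shows the press at about (240,210), with the slide out to the left and its end plate near (160,188). In the top view the end plate is at about (495,200), the lever grip runs from (364,205) to (366,248), and the screwdriver is near (425,258). I'll enlarge both.

```bash
python3 - <<'E'
import cv2
a=cv2.imread("pics/top0.png")[110:260,340:515]; b=cv2.imread("pics/side0.png")[90:290,140:320]
cv2.imwrite("pics/topc.png",cv2.resize(a,(700,600),interpolation=cv2.INTER_CUBIC)); cv2.imwrite("pics/sidec.png",cv2.resize(b,(540,600),interpolation=cv2.INTER_CUBIC))
E
```

```text
(no output)
```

View pics/topc.png

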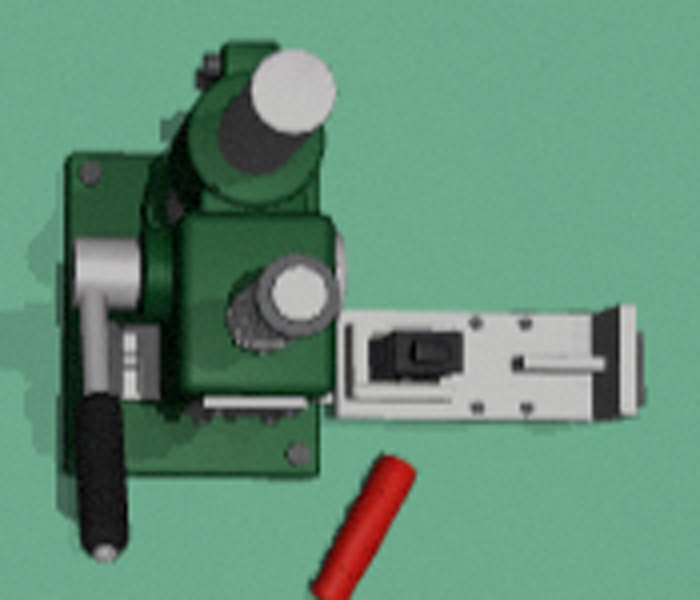

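View pics/sidec.png

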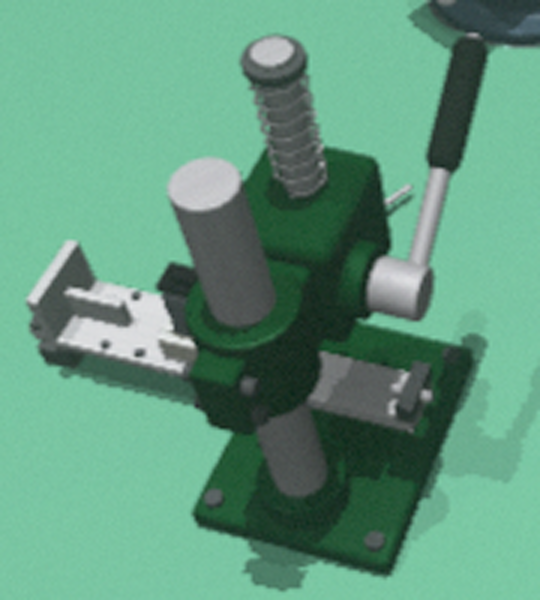

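In the crops, the top view has the plate's outer top edge at (637,305)-(637,415), the ram top at (300,292), the grip axis from (97,397) to (104,545), and base corners at (65,475), (319,475) and (65,155). The side view has the plate edge at (29,303)-(68,242), the ram top at (275,52), and the grip from (443,165) to (472,40). Next I'll fit the press pose to these points.

```bash
cat >h.py <<'E'
import numpy as np
from station import manip,cams
from scipy.spatial.transform import Rotation as R
np.set_printoptions(precision=4,suppress=True)
def proj(n,P):
    c=cams.camera_info(n);T=np.array(c["T"]);p=(np.atleast_2d(P)-T[:3,3])@T[:3,:3]@np.array(c["K"]).T
    return p[:,:2]/p[:,2:]
def lev(r,a): return [.03-r*np.cos(a),.08,.22+r*np.sin(a)]
E
python3 - <<'E'
from h import *
from scipy.optimize import least_squares
a=np.radians(32)
def pts(xf):
    top=[([0,0,.376],300,292),([.033,-.25,.096],637,305),([-.033,-.25,.096],637,415),(lev(.08,a),97,397),(lev(.175,a),104,545),
     ([xf,.08,.022],65,475),([xf,-.08,.022],319,475),([xf+.205,.08,.022],65,155)]
    side=[([0,0,.376],275,52),([.033,-.25,.096],29,303),([-.033,-.25,.096],68,242),(lev(.08,a),443,165),(lev(.175,a),472,40)]
    return top,side
def W(v,P): return R.from_euler('z',v[2]).apply(P)+[v[0],v[1],0]
def f(v):
    t,s=pts(v[3]);o=[]
    for n,L,k,off in(("top",t,4,(340,110)),("side",s,3,(140,90))):
        uv=(np.array([l[1:] for l in L])+.5)/k-.5+off
        o.append(proj(n,W(v,np.array([l[0] for l in L])))-uv)
    return np.vstack(o)
r=least_squares(lambda v:f(v).ravel(),[.45,.05,0,-.1],loss='soft_l1')
print(r.x,np.degrees(r.x[2]));print(f(r.x))
v=r.x
print("push out",W(v,[0,-.25,.071]),"home",W(v,[0,-.13,.071]),"pivot",W(v,[.03,.08,.22]),"grip up",W(v,lev(.14,a)),"bottom",W(v,lev(.14,-np.radians(16.1))))
E
```

```text
[ 0.5668  0.0253 -0.0053 -0.0698] -0.3035052235565874
[[-0.6126  0.8516]
 [-0.488  -0.3508]
 [ 0.1647  0.1539]
 [-0.057  -0.2727]
 [ 0.2601  3.1775]
 [-0.2479  0.015 ]
 [ 0.6421  0.8886]
 [ 0.2161 -1.0023]
 [-0.109   2.1284]
 [-1.2808  0.091 ]
 [ 0.0199 -0.3196]
 [-0.5493  3.6246]
 [ 1.0932 -0.423 ]]
push out [ 0.5655 -0.2247  0.071 ] home [ 0.5661 -0.1047  0.071 ] pivot [0.5973 0.1051 0.22  ] grip up [0.4785 0.1057 0.2942] bottom [0.4628 0.1058 0.1812]
```

```bash
cat >>h.py <<'E'
def goals(G,q=[.70711,.70711,0,0],base=None):
    s=manip.sense();r0=R.from_quat(s["tool_rot"]);p=np.array(s["tcp_pos"])
    print("t",s["t"],"tcp",p,"rv",(r0.inv()*R.from_quat(q)).as_rotvec(degrees=True),"F",np.array(s["force"]),"q",np.array(s["q"]))
    for g in G: print(g,r0.inv().apply(np.array(g)-p)*100)
E
python3 -c "
from h import *
goals([[.192,.595,.43],[.38,.18,.43],[.565,-.27,.43]])"
```

```text
t 0.1 tcp [0.1914 0.5943 0.2494] rv [-0.106   0.0527 72.138 ] F [-0.5306  0.0936 -0.2794] q [ 1.0805  0.5284  1.4338 -0.      1.1814 -0.1785]
[0.192, 0.595, 0.43] [ -0.029    0.0466 -18.0558]
[0.38, 0.18, 0.43] [-30.6519 -33.6865 -18.0014]
[0.565, -0.27, 0.43] [-62.0629 -70.8429 -17.9408]
```

Call:
carry_out(
  targets=[
    [[0,0,-4.1,0,0,6,0],[0,0,-8.2,0,0,12,0],[0,0,-12.3,0,0,18,0],[0,0,-16.4,0,0,24,0],[-1.5,-1.7,-18,0,0,30,0],[-4,-4.5,-18,0,0,36,0],[-6.7,-7.4,-18,0,0,42,0],[-9.5,-10.4,-18,0,0,48,0],[-12.2,-13.4,-18,0,0,54,0],[-15,-16.5,-18,0,0,60,0],[-17.7,-19.5,-18,0,0,66,0],[-20.5,-22.5,-18,0,0,72,0]],
  ],
)

```text
t: 1.1
tcp_pos: [0.3176, 0.3159, 0.43]
tool_rot: [0.708, 0.706, -0.0, -0.0]
force: [0.9, 0.7, 0.1]
finger_gap: 0.001
gripper_force: 0.0
```

```bash
python3 -c "
from h import *
goals([[.38,.18,.43],[.565,-.265,.43]])"
```

```text
t 1.1 tcp [0.3176 0.3159 0.43  ] rv [-0.0302  0.0206 -0.1209] F [0.9363 0.7209 0.1071] q [ 0.5323  0.0945  1.5743 -0.      1.4734  0.5344]
[0.38, 0.18, 0.43] [-13.5749   6.2689   0.0011]
[0.565, -0.265, 0.43] [-58.0358  24.8628   0.0074]
```

Call:
carry_out(
  targets=[
    [[-3.6,1.6,0,0,0,0,0],[-7.2,3.2,0,0,0,0,0],[-10.8,4.8,0,0,0,0,0],[-14.4,6.4,0,0,0,0,0],[-18,8,0,0,0,0,0],[-21.6,9.5,0,0,0,0,0],[-25.2,11,0,0,0,0,0],[-28.8,12.5,0,0,0,0,0],[-32.4,14,0,0,0,0,0],[-36,15.5,0,0,0,0,0],[-39.6,17,0,0,0,0,0],[-43.2,18.5,0,0,0,0,0]],
  ],
)

```text
t: 2.1
tcp_pos: [0.5038, -0.1156, 0.4299]
tool_rot: [0.706, 0.708, -0.0, -0.0]
force: [0.8, 0.5, -0.4]
finger_gap: -0.005
gripper_force: 0.0
```

```bash
python3 -c "
from h import *
goals([[.565,-.265,.43],[.565,-.265,.082]])"
```

```text
t 2.1 tcp [ 0.5038 -0.1156  0.4299] rv [-0.044  -0.0348  0.1056] F [ 0.825   0.462  -0.4089] q [-0.4421  0.2099  1.4321  0.0002  1.5005 -0.4439]
[0.565, -0.265, 0.43] [-14.9516   6.0881  -0.0235]
[0.565, -0.265, 0.082] [-14.9728   6.1148  34.7764]
```

Call:
carry_out(
  targets=[
    [[-3.7,1.5,0,0,0,0,0],[-7.5,3,0,0,0,0,0],[-11.2,4.6,1,0,0,0,0],[-15,6.1,3,0,0,0,0],[-15,6.1,7,0,0,0,0],[-15,6.1,11,0,0,0,0],[-15,6.1,15,0,0,0,0],[-15,6.1,19,0,0,0,0],[-15,6.1,23,0,0,0,0],[-15,6.1,27,0,0,0,0],[-15,6.1,31,0,0,0,0],[-15,6.1,34.8,0,0,0,0]],
  ],
)

```text
t: 3.1
tcp_pos: [0.5645, -0.2632, 0.0799]
tool_rot: [0.706, 0.708, -0.0, -0.001]
force: [0.5, -0.5, -0.2]
finger_gap: -0.003
gripper_force: 0.0
```

Call:
carry_out(
  targets=[
    [[0.5,0,0,0,0,0,0],[1,0,0,0,0,0,0],[1.5,0,0,0,0,0,0],[2,0,0,0,0,0,0],[2.4,0,0,0,0,0,0],[2.8,0,0,0,0,0,0],[3.2,0,0,0,0,0,0],[3.6,0,0,0,0,0,0]],
  ],
)

```text
t: 3.77
tcp_pos: [0.5667, -0.2289, 0.0845]
tool_rot: [0.706, 0.708, 0.0, 0.003]
force: [0.1, -3.4, 3.1]
finger_gap: -0.002
gripper_force: 1.7
```

Call:
carry_out(
  targets=[
    [[0.6,0,0,0,0,0,0],[1.2,0,0,0,0,0,0],[1.8,0,0,0,0,0,0],[2.4,0,0,0,0,0,0],[3,0,0,0,0,0,0],[3.6,0,0,0,0,0,0],[4.2,0,0,0,0,0,0],[4.8,0,0,0,0,0,0],[5.4,0,0,0,0,0,0],[6,0,0,0,0,0,0],[6.6,0,0,0,0,0,0],[7.2,0,0,0,0,0,0]],
  ],
)

```text
t: 4.77
tcp_pos: [0.5649, -0.155, 0.0822]
tool_rot: [0.706, 0.708, -0.0, -0.0]
force: [3.2, -3.3, -0.1]
finger_gap: 0.005
gripper_force: 1.8
```

Call:
carry_out(
  targets=[
    [[0.5,0,0,0,0,0,0],[1,0,0,0,0,0,0],[1.4,0,0,0,0,0,0],[1.8,0,0,0,0,0,0],[2.1,0,0,0,0,0,0],[2.4,0,0,0,0,0,0],[2.7,0,0,0,0,0,0],[2.9,0,0,0,0,0,0],[3.1,0,0,0,0,0,0],[3.3,0,0,0,0,0,0]],
  ],
)

```text
t: 5.6
tcp_pos: [0.5647, -0.1224, 0.0822]
tool_rot: [0.706, 0.708, -0.0, -0.0]
force: [1.9, -3.0, 0.0]
finger_gap: 0.001
gripper_force: 1.6
```

Now slowly to the stop.

Call:
carry_out(
  targets=[
    [[0.1,0,0,0,0,0,0],[0.2,0,0,0,0,0,0],[0.3,0,0,0,0,0,0],[0.4,0,0,0,0,0,0],[0.5,0,0,0,0,0,0],[0.5,0,0,0,0,0,0]],
  ],
)

```text
t: 6.1
tcp_pos: [0.5646, -0.1173, 0.0823]
tool_rot: [0.706, 0.708, -0.0, -0.0]
force: [1.1, -2.5, -0.2]
finger_gap: 0.0
gripper_force: 1.2
```

Call:
carry_out(
  targets=[
    [[0.1,0,0,0,0,0,0],[0.2,0,0,0,0,0,0],[0.3,0,0,0,0,0,0],[0.3,0,0,0,0,0,0]],
  ],
)

```text
t: 6.43
tcp_pos: [0.5647, -0.1165, 0.0823]
tool_rot: [0.706, 0.708, -0.001, 0.001]
force: [0.5, -9.8, -1.6]
finger_gap: 0.005
gripper_force: 4.7
```

Call:
carry_out(
  targets=[
    [[0.1,0,0,0,0,0,0],[0.2,0,0,0,0,0,0],[0.2,0,0,0,0,0,0]],
  ],
)

```text
t: 6.68
tcp_pos: [0.5647, -0.1165, 0.0824]
tool_rot: [0.705, 0.709, -0.002, 0.002]
force: [-1.6, -15.2, -2.3]
finger_gap: -0.002
gripper_force: 7.7
```

Call:
carry_out(
  targets=[
    [[-0.3,0,0,0,0,0,0],[-1,0,0,0,0,0,0],[-2.5,0,0,0,0,0,0],[-4.5,0,0,0,0,0,0],[-5,0,-3,0,0,0,0],[-5,0,-7,0,0,0,0],[-5,0,-11,0,0,0,0],[-5,0,-15,0,0,0,0],[-5,0,-19,0,0,0,0],[-5,0,-23,0,0,0,0],[-5,-2,-27,0,0,0,0],[-5,-5,-30,0,0,0,0]],
  ],
)

```text
t: 7.68
tcp_pos: [0.5186, -0.1632, 0.3826]
tool_rot: [0.706, 0.708, 0.001, 0.002]
force: [-0.6, -0.6, 0.3]
finger_gap: 0.004
gripper_force: 0.0
```

```bash
python3 - <<'E'
from h import *
import cv2
a=cams.snapshot("top")[110:260,340:515,::-1]; b=cams.snapshot("side")[90:290,140:320,::-1]
cv2.imwrite("pics/both1.png",cv2.hconcat([cv2.resize(a,(400,343)),cv2.copyMakeBorder(cv2.resize(b,(309,343)),0,0,0,0,0)]))
goals([[.40,-.12,.43],[.452,.106,.43]])
E
```

```text
t 7.7833 tcp [ 0.5162 -0.1632  0.3856] rv [0.3995 0.237  0.1096] F [0.875  0.263  0.1857] q [-0.5126  0.2755  1.4598 -0.0002  1.3982 -0.5145]
[0.4, -0.12, 0.43] [  4.3268 -11.5833  -4.5338]
[0.452, 0.106, 0.43] [26.9167 -6.3398 -4.5909]
```

View pics/both1.png

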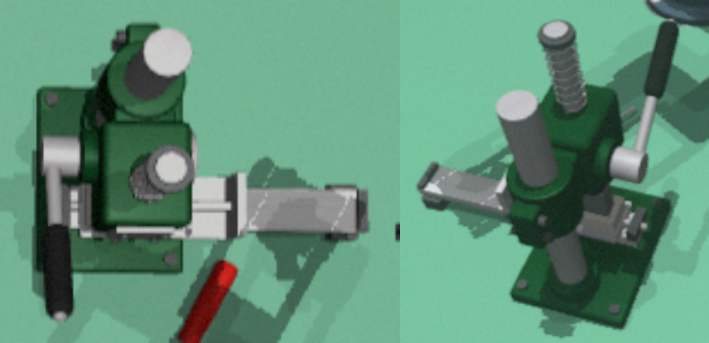

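The slide is home: the plate has moved in to (235,205), the block meets the stop at about (625,235) in the side view, and the push force rose to 15 N with no further motion. Next is the lever.

Call:
carry_out(
  targets=[
    [[1,-2,-3,0,0,0,0],[3,-4,-4.5,0,0,0,0],[6,-6,-4.5,0,0,0,0],[10,-6,-4.5,0,0,0,0],[14,-6,-4.5,0,0,0,0],[18,-5,-4.5,0,0,0,0],[22,-4,-4.5,0,0,0,0],[25.5,-3.2,-4.5,0,0,0,0],[26.9,-3.1,-3,0,0,0,0],[26.9,-3.1,0,0,0,0,0],[26.9,-3.1,1.5,0,0,0,0],[26.9,-3.1,1.5,0,0,0,0]],
  ],
)

```text
t: 8.78
tcp_pos: [0.4828, 0.1068, 0.36]
tool_rot: [0.706, 0.708, -0.004, -0.004]
force: [-1.1, -0.7, -1.0]
finger_gap: 0.003
gripper_force: 0.0
```

```bash
python3 - <<'E'
from h import *
import cv2
a=cams.snapshot("top")[110:260,340:515,::-1]; b=cams.snapshot("side")[20:220,190:370,::-1]
cv2.imwrite("pics/both2.png",cv2.hconcat([cv2.resize(a,(400,343)),cv2.resize(b,(309,343))]))
goals([[.485,.106,.36]])
E
```

```text
t 8.8833 tcp [0.4854 0.1062 0.3638] rv [-0.1715 -0.0213  0.1346] F [ 0.3219 -0.7308  0.2831] q [-0.0102  0.2276  1.5876  0.0003  1.3294 -0.0126]
[0.485, 0.106, 0.36] [-0.0153 -0.0395  0.3846]
```

View pics/both2.png

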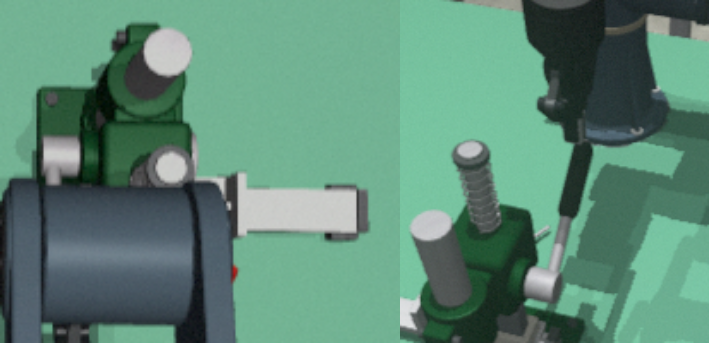

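The fingertips stand just above the grip end, near (580,140) in the right half. I'll push down along the arc.

Call:
carry_out(
  targets=[
    [[0,0,1,0,0,0,0],[0,0,2,0,0,0,0],[0,0,3,0,0,0,0],[0,-0.3,3.8,0,0,0,0],[0,-0.6,4.6,0,0,0,0],[0,-1,5.4,0,0,0,0],[0,-1.3,6.2,0,0,0,0],[0,-1.6,7,0,0,0,0],[0,-1.9,7.8,0,0,0,0],[0,-2.2,8.6,0,0,0,0]],
  ],
)

```text
t: 9.72
tcp_pos: [0.4636, 0.1061, 0.2781]
tool_rot: [0.706, 0.708, 0.0, 0.0]
force: [0.3, -0.5, 3.0]
finger_gap: 0.001
gripper_force: 1.4
```

```bash
python3 -c "
from h import *
goals([[.456,.106,.251],[.45,.106,.22]])"
```

```text
t 9.7167 tcp [0.4636 0.1061 0.2781] rv [0.0341 0.0051 0.1398] F [ 0.3266 -0.5331  3.033 ] q [-0.0104  0.2889  1.7618 -0.0001  1.0903 -0.0128]
[0.456, 0.106, 0.251] [-0.0124 -0.7609  2.7077]
[0.45, 0.106, 0.22] [-0.0106 -1.3628  5.8074]
```

Contact at 3 N, as expected. Continuing.

Call:
carry_out(
  targets=[
    [[0,-0.2,0.6,0,0,0,0],[0,-0.4,1.2,0,0,0,0],[0,-0.5,1.8,0,0,0,0],[0,-0.7,2.4,0,0,0,0],[0,-0.8,2.9,0,0,0,0],[0,-0.9,3.4,0,0,0,0],[0,-1,3.9,0,0,0,0],[0,-1.1,4.4,0,0,0,0],[0,-1.2,4.8,0,0,0,0],[0,-1.3,5.2,0,0,0,0]],
  ],
)

```text
t: 10.55
tcp_pos: [0.4537, 0.1061, 0.2276]
tool_rot: [0.706, 0.708, 0.003, 0.003]
force: [3.2, -0.9, 7.9]
finger_gap: 0.0
gripper_force: 3.6
```

Call:
carry_out(
  targets=[
    [[0,0,0.2,0,0,0,0],[0,0,0.4,0,0,0,0],[0,0,0.6,0,0,0,0],[0,0,0.8,0,0,0,0],[0,0,0.8,0,0,0,0]],
  ],
)

```text
t: 10.97
tcp_pos: [0.4534, 0.1061, 0.2195]
tool_rot: [0.706, 0.708, 0.002, 0.002]
force: [2.0, -0.5, 7.6]
finger_gap: 0.002
gripper_force: 3.4
```

Call:
carry_out(
  targets=[
    [[0,0,0.15,0,0,0,0],[0,0,0.3,0,0,0,0],[0,0,0.45,0,0,0,0],[0,0,0.6,0,0,0,0],[0,0,0.6,0,0,0,0]],
  ],
)

```text
t: 11.38
tcp_pos: [0.4542, 0.1061, 0.2141]
tool_rot: [0.706, 0.708, 0.003, 0.003]
force: [3.3, 0.7, 10.1]
finger_gap: -0.001
gripper_force: 4.8
```

Call:
carry_out(
  targets=[
    [[0,0,0.1,0,0,0,0],[0,0,0.2,0,0,0,0],[0,0,0.3,0,0,0,0],[0,0,0.3,0,0,0,0]],
  ],
)

```text
t: 11.72
tcp_pos: [0.4547, 0.1061, 0.2118]
tool_rot: [0.706, 0.708, 0.003, 0.003]
force: [2.0, 0.5, 14.9]
finger_gap: 0.0
gripper_force: 6.9
```

Call:
carry_out(
  targets=[
    [[0,0,0.1,0,0,0,0],[0,0,0.2,0,0,0,0],[0,0,0.3,0,0,0,0],[0,0,0.3,0,0,0,0]],
  ],
)

```text
t: 12.05
tcp_pos: [0.4551, 0.1061, 0.2103]
tool_rot: [0.706, 0.708, 0.004, 0.004]
force: [-0.4, -0.4, 25.7]
finger_gap: 0.005
gripper_force: 12.6
```

Call:
carry_out(
  targets=[
    [[0,0,0.1,0,0,0,0],[0,0,0.2,0,0,0,0],[0,0,0.2,0,0,0,0],[0,0,0.2,0,0,0,0]],
  ],
)

```text
t: 12.38
tcp_pos: [0.4553, 0.1061, 0.2097]
tool_rot: [0.706, 0.708, 0.004, 0.005]
force: [-3.3, -0.5, 35.6]
finger_gap: -0.003
gripper_force: 17.7
```

```bash
python3 - <<'E'
from h import *
import cv2
a=cams.snapshot("side")[60:260,150:390,::-1]
cv2.imwrite("pics/bot.png",cv2.resize(a,(720,600),interpolation=cv2.INTER_CUBIC))
v=[.5668,.0253,-.0053]
for d in(12,14,16.1):
  for r in(.08,.175,): print(d,r,(proj("side",R.from_euler('z',v[2]).apply(lev(r,-np.radians(d)))+[v[0],v[1],0])-[150,60]+.5)*3)
goals([])
E
```

```text
12 0.08 [[422.8862 314.0048]]
12 0.175 [[463.8011 242.6858]]
14 0.08 [[422.8552 317.2003]]
14 0.175 [[463.5668 249.4348]]
16.1 0.08 [[422.7742 320.6226]]
16.1 0.175 [[463.2325 256.612 ]]
t 12.4333 tcp [0.4553 0.1061 0.2097] rv [0.731  0.0189 0.1521] F [-2.3829 -0.5619 35.2242] q [-0.0106  0.376   1.8693 -0.0002  0.8835 -0.0131]
```

View pics/bot.png

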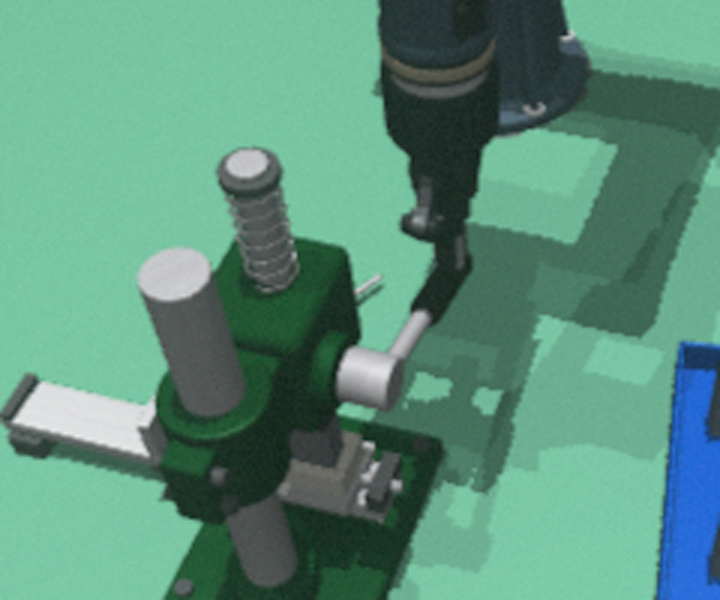

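The force climbed to 35 N with almost no movement, and the grip in the picture, running (428,310)-(457,265), lies near the predicted bottom angle. So the lever is on its stop. I'll let it come back up by retracing the arc.

Call:
carry_out(
  targets=[
    [[0,0,-0.6,0,0,0,0],[0,0,-1.4,0,0,0,0],[0,0,-2.2,0,0,0,0],[0,0,-3,0,0,0,0],[0,0,-3.8,0,0,0,0],[0,0.1,-4.6,0,0,0,0],[0,0.3,-5.4,0,0,0,0],[0,0.6,-6.2,0,0,0,0],[0,0.8,-7,0,0,0,0],[0,1,-7.8,0,0,0,0],[0,1.3,-8.6,0,0,0,0],[0,1.6,-9.4,0,0,0,0]],
  ],
)

```text
t: 13.43
tcp_pos: [0.4671, 0.1062, 0.2995]
tool_rot: [0.706, 0.708, 0.0, 0.0]
force: [0.5, -0.6, 2.0]
finger_gap: -0.003
gripper_force: 0.9
```

Call:
carry_out(
  targets=[
    [[0,0.2,-0.7,0,0,0,0],[0,0.5,-1.4,0,0,0,0],[0,0.8,-2.1,0,0,0,0],[0,1,-2.8,0,0,0,0],[0,1.2,-3.5,0,0,0,0],[0,1.2,-5,0,0,0,0],[0,1.2,-7,0,0,0,0],[0,1.2,-10,0,0,0,0],[2,0,-13,0,0,0,0],[5,-3,-14,0,0,0,0],[8,-5,-14,0,0,0,0],[11,-8,-14,0,0,0,0]],
  ],
)

```text
t: 14.43
tcp_pos: [0.3867, 0.2163, 0.4396]
tool_rot: [0.707, 0.707, 0.001, 0.0]
force: [0.9, 1.4, 0.4]
finger_gap: -0.002
gripper_force: 0.0
```

Call:
carry_out(
  targets=[
    [[3,-2,0,0,0,0,0],[6,-4,0,0,0,0,0],[9,-5,0,0,0,0,0],[12,-6,0,0,0,0,0],[15,-7,0,0,0,0,0],[15,-7,0,0,0,0,0],[15,-7,0,0,0,0,0],[15,-7,0,0,0,0,0]],
  ],
)

```text
t: 15.1
tcp_pos: [0.3163, 0.3647, 0.4383]
tool_rot: [0.706, 0.708, -0.001, 0.0]
force: [-0.3, 0.0, -0.1]
finger_gap: 0.001
gripper_force: 0.0
```

```bash
python3 - <<'E'
from h import *
import cv2
a=cams.snapshot("top")[100:300,340:515,::-1]; b=cams.snapshot("side")[90:290,140:320,::-1]
cv2.imwrite("pics/end.png",cv2.hconcat([cv2.resize(a,(385,440)),cv2.resize(b,(396,440))]))
goals([])
E
```

```text
t 15.2 tcp [0.3169 0.3642 0.4385] rv [-0.0455  0.0617  0.0559] F [ 0.5053 -0.0268  0.2135] q [ 0.623   0.1483  1.4882 -0.0004  1.5064  0.6221]
```

View pics/end.png

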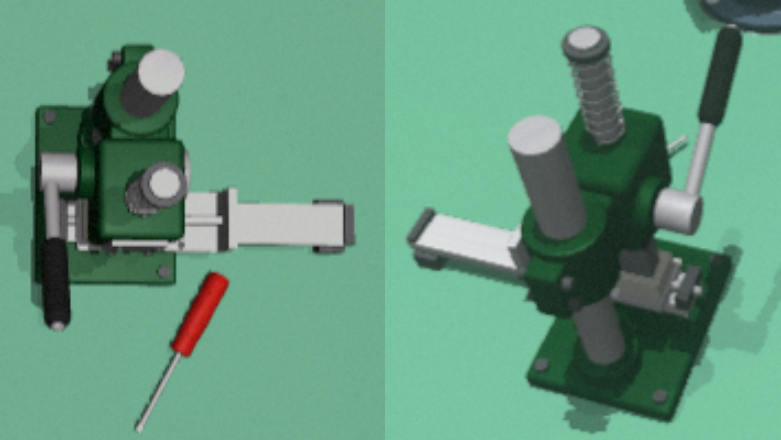

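The picture shows the lever fully up, the slide home and the screwdriver where it was. I'll check the ram's stroke at the bottom by template matching before signing off.

```bash
python3 - <<'E'
from h import *
import cv2
s0=cv2.imread("pics/side0.png")[60:260,150:390]; A=cv2.resize(s0,(720,600),interpolation=cv2.INTER_CUBIC); B=cv2.imread("pics/bot.png")
P=lambda p:R.from_euler('z',-.0053).apply(p)+[.5668,.0253,0]
z=.376; y0,x0=90,195
a=A[110:175,205:290]   # ram top cap when up
r=cv2.matchTemplate(B,a,cv2.TM_CCOEFF_NORMED);_,m,_,l=cv2.minMaxLoc(r);print("shift px",(l[0]-205)/3,(l[1]-110)/3,m)
for d in(.0150,.0164,.0168): print(d,proj("side",P([0,0,z-d]))-proj("side",P([0,0,z])))
E
```

```text
shift px 1.6666666666666667 7.333333333333333 0.9909228086471558
0.015 [[1.5426 6.5273]]
0.0164 [[1.684  7.1255]]
0.0168 [[1.7243 7.2961]]
```

The ram dropped 7.33 px, which matches the full 16.8 mm stroke.

```bash
python3 -c "
from station import sign_off
print(sign_off())"
```

```text
the job is handed in; nothing more can be done
None
```

I pushed the slide home against its stop, pressed the lever to its bottom stop and let it return up, then handed the job in at about 15 s; the cap itself was out of the cameras' view, but the ram made its full 16.8 mm stroke.

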